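# Prop the display case open

## Task

Lift the glass jar off the display case and stand it upright on the free table beside or in front of the case. Then swing the case's lid right back, flip up the stay inside until it tips past the upright, and lower the lid gently until it rests propped on the ball at the end of the stay. Leave the other things where they stand.

Things in the scene. Friction and masses are not known exactly. Their poses are not given: they have to be found in the camera images.
- case: wooden display case, fixed to the table, 140 (its x) x 240 (its y) x 85 mm high without lid, walls 8 mm. Origin: centre of its underside, at table level. x points from the front (handle side) to the hinge at the rear, y along the hinge, z up. Goods fixed inside stay below 40 mm above the table. The table round it is free where |y| < 0.37 m and x < 0.70 m, but for the listed things
- lid (a joint): angle of the flat wooden lid (246 x 148 x 13 mm, about 0.3 kg): 0 shut, grows as the front edge rises, stop at 1.80, leaning back past the upright. It turns freely: let go below about 1.5 it falls shut, beyond about 1.7 it rests open on the stop. On the flipped-up stay it rests at about 0.86
- lid_hinge (a point): middle of the lid's hinge line, at the level of the lid's underside: 70 mm behind the case's centre (its +x), 85 mm above the table
- lid_handle (a point): middle of the steel bar handle of the lid: a round bar 10 mm thick and 100 mm long, parallel to the hinge, 40 mm in front of the lid's front edge (free space all round it), carried by an arm at each end. It lies 185 mm from the hinge line, and 6 mm above the plane of the lid's underside; it moves with the lid
- stay (a joint): angle of the stay, a steel rod 10 mm thick hinged inside the case: 0 lying level, parallel to the case's front wall, pointing along the case's +y; it flips up about the case's x axis through the upright (1.57) to a stop at 1.85, where it leans slightly past the upright and stays by its own weight. It turns freely; short of the upright it falls back
- stay_pivot (a point): pivot of the stay: 20 mm in front of the case's centre (42 mm behind the inside of the front wall), 75 mm to the case's -y side, 68 mm above the table. A post stands under it, and a rest post, 10 mm thick along the rod, under the rod 45 mm from the pivot (both as narrow as 20 mm across the rod)
- stay_tip (a point): centre of the ball knob at the end of the stay, black, 20 mm across, 110 mm from the pivot; moves with the stay. Pinched by the ball, the stay turns easily in the grip; the lid comes to rest on it
- jar_centre (a point): centre, half-way up, of the glass jar with a wooden stopper: round, 48 mm across, 75 mm high, 0.15 kg; it starts standing upright on the shut lid
- vase: bystander: white bud vase, 66 mm across, 112 mm high, standing loose near the case; origin at the centre of its underside
- top: bystander: wooden spinning top, 53 mm across, 62 mm high, standing loose near the case; origin at the centre of its underside
- egg_cup: bystander: wooden egg cup, 50 mm across, 53 mm high, standing loose near the case; origin at the centre of its underside
- pine_cone: bystander: pine cone, 40 mm across, 52 mm high, standing loose near the case; origin at the centre of its underside
- toy_car: bystander: wooden toy car, 77 x 100 x 54 mm, standing loose towards the right of the table; origin at the centre of its underside
- bird: bystander: wooden bird ornament, 55 x 109 x 54 mm, standing loose towards the left of the table; origin at the centre of its underside
There are look-alikes about, which are no part of the job. What is shaped like the part that bears jar_centre but orange is not meant.

How it is judged:
By the outcome, as a careful person would: the job done as asked, in the order asked, and still so for the second after the job is handed in, with the robot touching nothing.
It also fails if it takes over 72 s, if anything falls off the work surface, if the arm or the gripper's body presses on something with over 40 N, if the wrist force passes 120 N, or if a joint passes its speed limit or range.

## Robot

A 6-joint arm with a two-finger parallel gripper is mounted at the origin on a cart in front of the work surface, level with it; the furniture and walls round the work are solid. World frame = base frame: x ahead of the robot, y to its left, z up, the work surface at z = 0. Lengths are in m, angles in degrees, forces in N, time in s.
With the tool pointing down it reaches from about 0.375 to 0.975 m from the base axis. Payload 3.8 kg.
Tool frame: the origin (TCP) lies on the centre line of the jaws, within the pads' length; the fingertips stand 25 mm ahead of it and the grasp point (between the pads) lies 6 mm ahead of it; z points along the fingers, y is the direction in which the jaws open and shut (so a half turn about z gives the same grasp; the last joint's range is limited). The gripper opens to 88 mm and grips with 3 to 60 N. Pads are 18 mm wide; open, the fingers measure 123 mm over their backs; the gripper's body (75 mm by 187 mm) begins 45 mm behind the grasp point.
Start: joints at [-68.635, 15.12, 91.902, -0, 72.978, -2.114], TCP at [0.269, -0.619, 0.264] pointing down, gripper open.
Joint ranges: [-150.88, 150.88], [-54.13, 125.18], [17.81, 147.31], [-75.09, 255.09], [0, 152.58], [-146.25, 146.25]. Speed limits (degrees/s): [147.25, 147.25, 180, 180, 180, 180].

## Interface

Orientations are given as a 3x3 rotation matrix whose columns are the frame's x, y, z axes.
In Python, from cell import r gives the robot as it stands.
- The arm moves only by the shell command python3 -m jog 'ROWS' [FORCE]. ROWS is JSON, a list that holds one entry, the list of rows, each a list of 7 numbers: the turn, a rotation vector about the world's x, y, z in degrees, then the shift along the world's x, y, z in cm, then the opening in per cent of the stroke, from 0 (shut) to 100 (fully open). A call has exactly 10 rows; each row shifts and turns the commanded pose from where the row before left it; what a row does not reach is not made up. A row lasts 1/8 s, in which the tool goes at most 62.5 mm and 10.7 degrees, less where a joint would pass 70% of its speed; a pose out of reach is approached as far as the arm can. A call with a gripper value outside its range is refused whole. The fingers move at their own pace and stop on an object; FORCE is the grip in N (left out, the last holds). Time passes only in rows, so rows that do not move let the fingers close, or fill a call up. It gives the time, the measured TCP pose, the force and the opening at its end, in the units of the state.
- r.state(): the state, without advancing time (a new reading comes with each control period).
- r.capture(name): name is "scene" or "top" or "wrist"; returns (picture, depth): 400x640x3 uint8, blue, green, red; 400x640 float32, m along the optical axis (not along the pixel's ray), 0 where there is no reading.
- r.camera_model(name): a dict with "camera_matrix" (3x3 intrinsics, pixels), "k1" (the pictures are not rectified: a ray, as slopes to the right and down, at radius r is drawn at 1 + k1 r^2 times it, then the intrinsics apply), "eye" and "rotation" of the camera in the world; the wrist camera has in their place "tool_from_camera" (4x4, takes a point from camera to tool coordinates, whose origin is the TCP and whose axes are the flange's). Camera axes: x right, y down, z forward; pixel columns grow to the right and rows downward; lengths in m; the calibration is good to about 2 mm. A picture is of the moment at which its call begins: read the wrist's pose just before it. camera_model takes no time and is no camera call.
- r.sign_off(): hands the job in, once; it reports no verdict.
Trained networks look in the newest picture that a camera, given by its name, has taken for a name from the list of things; names that differ only in an ending like _2 or _b are one class to them, and where a whole thing is asked for, a point or a joint stands for the part that bears it (a point fixed in the world has none). Each returns a list of dicts, best first, with "p" (0 to 1); they miss things now and then, are a little off and sometimes report something else, mostly with a low value. They report only what shows in the picture. A call takes as long as a camera call. They do not tell look-alikes from the thing itself.
- r.silhouettes(camera, name): "mask" (400x640 bool, what is visible of it).
- r.tip_of(camera, name): "location" ([x, y, z] in m, in world coordinates, good to about 4 mm: a listed point, or the origin of a listed thing).
The state is a dict: "t": time; "joint_pos": joint angles; "joint_vel": joint speeds; "tau": joint torques, N m; "eef_pos": TCP position; "ee_rot": TCP orientation; "contact_force": force on the tool from outside, world axes, zero at the start; "moment": the same for the moment, N m; "opening": opening from 0.0 (shut) to 1.0 (fully open).
Only numpy, scipy, OpenCV 4.12 (cv2) and the standard library are available. Lean on these libraries where they do the work, as an engineer would, in place of code of your own. Each camera call takes 0.05 s, during which the arm holds its last target. There are 200 camera calls.

## Working session

There is one attempt and no reset: what is moved stays moved. The work goes in short steps, Python scripts to look and compute and a shell command to move; the robot and the scene stay as the last step left them, time stands still between calls to the robot, and variables do not carry over. Pictures are saved under pics/ and viewed, about 8 in all and at most 12, crops included, and the job is handed in when it is done.

```bash
ls; mkdir -p pics; cat > h.py <<'E'
import numpy as np, cv2
from cell import r
def locs(cam,names):
    for n in names:
        print(cam,n,[(round(d['p'],2),np.round(d['location'],3).tolist()) for d in r.tip_of(cam,n)[:3]])
def snap(cam,fn):
    im,d=r.capture(cam); cv2.imwrite('pics/'+fn,im); return im,d
E
python3 - <<'E'
from h import *
s=r.state();print(s['t'],s['eef_pos'],np.round(s['ee_rot'],3))
for c in('scene','top'):
    snap(c,c+'1.png'); locs(c,['case','lid_hinge','lid_handle','jar_centre','stay_tip'])
locs('top',['vase','top','egg_cup','pine_cone','toy_car','bird'])
for c in('scene','top'):
    m=r.camera_model(c);print(c,np.round(m['eye'],3),np.round(m['rotation'],2).tolist(),m['camera_matrix'])
E
```

```text
pics
0.0 [ 0.26868159 -0.6184931   0.26239798] [[ 0.917  0.398 -0.001]
 [ 0.398 -0.917  0.002]
 [ 0.    -0.002 -1.   ]]
scene case [(0.66, [0.583, 0.075, -0.001])]
scene lid_hinge [(0.84, [0.652, 0.091, 0.086])]
scene lid_handle [(0.96, [0.473, 0.065, 0.091])]
scene jar_centre [(0.84, [0.398, 0.107, 0.039]), (0.7, [0.396, -0.006, 0.037]), (0.69, [0.336, 0.053, 0.036])]
scene stay_tip [(0.46, [0.586, 0.074, -0.0])]
top case [(0.58, [0.584, 0.079, 0.002]), (0.56, [0.441, 0.249, -0.002])]
top lid_hinge [(0.78, [0.651, 0.09, 0.086]), (0.52, [0.395, 0.409, 0.003])]
top lid_handle [(0.77, [0.471, 0.064, 0.091])]
top jar_centre [(0.69, [0.598, 0.112, 0.135]), (0.69, [0.335, 0.052, 0.036]), (0.67, [0.393, -0.004, 0.035])]
top stay_tip []
top vase [(0.75, [0.501, -0.131, -0.004])]
top top [(0.66, [0.44, 0.25, -0.002])]
top egg_cup [(0.56, [0.611, 0.273, 0.002])]
top pine_cone [(0.74, [0.612, 0.278, 0.0]), (0.39, [0.621, -0.103, -0.005])]
top toy_car [(0.67, [0.387, -0.394, 0.004])]
top bird [(0.54, [0.396, 0.408, 0.002]), (0.49, [0.503, -0.131, -0.002])]
scene [-0.008  0.86   1.15 ] [[-0.85, -0.39, 0.35], [-0.52, 0.61, -0.6], [0.01, -0.69, -0.72]] [[497.86182897   0.         312.19687335]
 [  0.         497.86182897 203.68429989]
 [  0.           0.           1.        ]]
top [ 0.267 -0.027  1.576] [[-0.01, -0.99, 0.16], [-1.0, 0.01, 0.02], [-0.02, -0.16, -0.99]] [[398.89317448   0.         321.04478743]
 [  0.         398.89317448 198.53152597]
 [  0.           0.           1.        ]]
```

View pics/scene1.png

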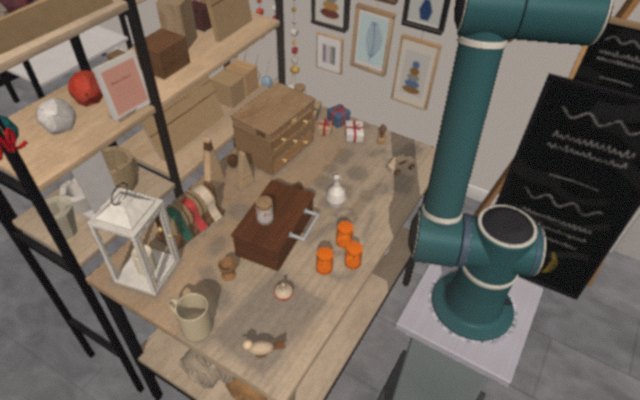

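View pics/top1.png

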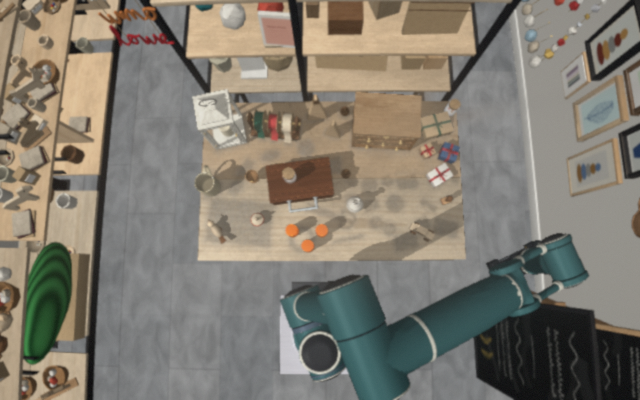

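The scene view shows the case with the clear jar on its lid at about (265,210), the steel handle at (305,228), and three orange look-alikes at (325,260), (345,233) and (353,254). The top view agrees, with the area right of the look-alikes free. Next I refine the case yaw and jar position from depth.

```bash
cat >> h.py <<'E'
def cloud(cam,d):
    m=r.camera_model(cam);K=np.array(m['camera_matrix']);k=np.array([m['k1'],0,0,0,0.])
    v,u=np.nonzero(d>0)
    p=cv2.undistortPoints(np.stack([u,v],1).astype(float)[:,None],K,k)[:,0]
    z=d[v,u]; P=np.c_[p*z[:,None],z]@np.array(m['rotation']).T+m['eye']
    return P,v,u
E
python3 - <<'E'
from h import *
im,d=r.capture('top'); P,v,u=cloud('top',d)
hull=[]
for nm in('lid','case'):
    for x in r.silhouettes('top',nm)[:1]:
        q=P[x['mask'][v,u]]; print(nm,len(q),x['p'],q.min(0),q.max(0))
s=(abs(P[:,2]-.098)<.006)&(abs(P[:,0]-.58)<.12)&(abs(P[:,1]-.077)<.17)
q=P[s]; m=np.zeros((400,640),np.uint8)
print(len(q),'z',np.median(q[:,2]),cv2.minAreaRect((q[:,:2]*1000).astype(np.float32)))
s=(P[:,2]>.115)&(abs(P[:,0]-.58)<.12)&(abs(P[:,1]-.077)<.14)
q=P[s];print('jar',len(q),q.min(0),q.max(0),q[q[:,2]>.16].mean(0))
# tall things behind
s=(P[:,0]>.7)&(P[:,0]<.95)&(abs(P[:,1]-.09)<.2)&(P[:,2]>.03)&(P[:,2]<.6)
q=P[s]
for y in np.arange(-.1,.3,.05):
    t=q[(q[:,1]>y)&(q[:,1]<y+.05)]
    if len(t):print(round(y,2),'x min',t[:,0].min().round(3),'z max',t[:,2].max().round(3))
r.capture('scene');locs('scene',['vase','top','egg_cup','pine_cone','jar_centre'])
E
```

```text
lid 2407 0.61 [ 0.46603477 -0.05266302 -0.00128407] [0.68922696 0.20615135 0.17708963]
case 2521 0.73 [ 0.46260153 -0.05266302 -0.01166226] [0.68494471 0.20242024 0.17708963]
2223 z 0.0982662468605473 ((561.9592895507812, 74.67630004882812), (193.46139526367188, 246.334716796875), 7.2777323722839355)
jar 172 [0.56819704 0.08860789 0.11697414] [0.6141091  0.13493309 0.17883668] [0.5915776  0.11178924 0.17155952]
-0.1 x min 0.777 z max 0.139
-0.05 x min 0.783 z max 0.151
0.0 x min 0.855 z max 0.209
0.05 x min 0.795 z max 0.115
0.1 x min 0.756 z max 0.121
0.15 x min 0.77 z max 0.12
0.2 x min 0.779 z max 0.12
0.25 x min 0.783 z max 0.118
scene vase [(0.89, [0.497, -0.131, 0.002])]
scene top [(0.6, [0.439, 0.25, -0.003])]
scene egg_cup [(0.58, [0.606, 0.274, -0.001]), (0.28, [0.438, 0.251, -0.002])]
scene pine_cone [(0.53, [0.624, -0.101, 0.003])]
scene jar_centre [(0.93, [0.394, -0.005, 0.034]), (0.79, [0.397, 0.106, 0.039]), (0.66, [0.592, 0.112, 0.137])]
```

```bash
python3 -m jog '[[[0,0,7.4,2.43,5.48,0,100],[0,0,7.4,2.43,5.48,0,100],[0,0,7.4,2.43,5.48,0,100],[0,0,7.4,2.43,5.48,0,100],[0,0,7.4,2.43,5.48,0,100],[0,0,7.4,2.43,5.48,0,100],[0,0,7.4,2.43,5.48,0,100],[0,0,7.4,2.43,5.48,0,100],[0,0,7.4,2.43,5.48,0,100],[0,0,7.4,2.43,5.48,0,100]]]' 15
python3 -m jog '[[[0,0,0,2.7,6.0,0,100],[0,0,0,2.7,6.0,0,100],[0,0,0,2.7,6.0,0,100],[0,0,0,0,0,0,100],[0,0,0,0,0,0,100],[0,0,0,0,0,0,100],[0,0,0,0,0,0,100],[0,0,0,0,0,0,100],[0,0,0,0,0,0,100],[0,0,0,0,0,0,100]]]'
python3 - <<'E'
from h import *
s=r.state();print(np.round(s['ee_rot'],3))
snap('wrist','w1.png');locs('wrist',['jar_centre','lid_handle','lid_hinge'])
E
```

```text
t: 2.6
eef_pos: [0.5126, -0.0693, 0.2642]
ee_rot: [[-0.134, 0.991, 0.001], [0.991, 0.134, -0.0], [-0.001, 0.001, -1.0]]
contact_force: [0.3, -0.5, -0.8]
opening: 1.002
t: 3.85
eef_pos: [0.5889, 0.0997, 0.2638]
ee_rot: [[-0.13, 0.992, 0.0], [0.992, 0.13, 0.0], [-0.0, 0.0, -1.0]]
contact_force: [-0.7, -0.5, -0.2]
opening: 1.001
[[-0.13   0.992  0.   ]
 [ 0.992  0.13   0.   ]
 [-0.     0.    -1.   ]]
wrist jar_centre [(0.94, [0.396, 0.111, 0.04]), (0.69, [0.335, 0.049, 0.037]), (0.63, [0.393, -0.003, 0.04])]
wrist lid_handle [(0.56, [0.475, 0.064, 0.091]), (0.36, [0.657, 0.091, 0.085])]
wrist lid_hinge [(0.91, [0.658, 0.089, 0.084])]
```

```bash
python3 -m jog '[[[0,0,0,0.4,1.2,0,100],[0,0,0,0,0,-3,100],[0,0,0,0,0,-3,100],[0,0,0,0,0,-3,100],[0,0,0,0,0,-2.6,100],[0,0,0,0,0,0,30],[0,0,0,0,0,0,30],[0,0,0,0,0,0,30],[0,0,0,0,0,0,30],[0,0,0,0,0,0,30]]]' 15
python3 - <<'E'
from h import *
snap('scene','s2.png')
E
```

```text
t: 5.3
eef_pos: [0.5933, 0.1119, 0.1489]
ee_rot: [[-0.13, 0.992, 0.001], [0.992, 0.13, 0.0], [0.0, 0.001, -1.0]]
contact_force: [-1.7, 0.3, 3.5]
opening: 0.534
```

```bash
python3 - <<'E'
import cv2
a=cv2.imread('pics/s2.png')[120:300,180:400];cv2.imwrite('pics/s2c.png',cv2.resize(a,None,fx=3,fy=3))
E
```

```text
(no output)
```

View pics/s2c.png

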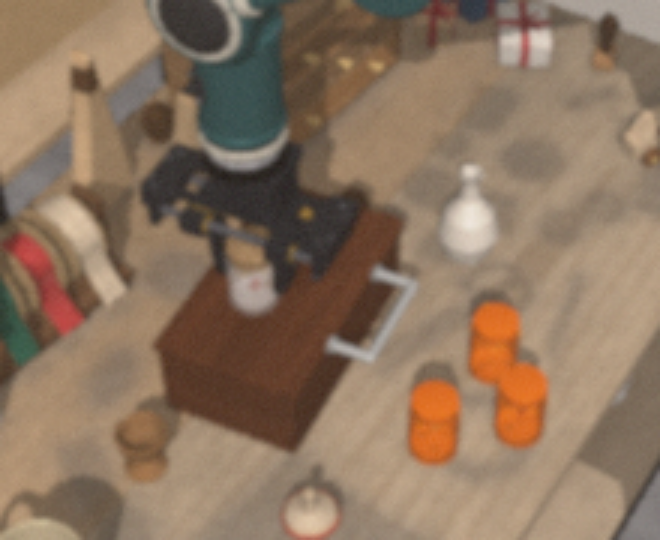

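The crop shows the jar gripped by the fingers above the lid, with the handle, vase and look-alikes clear. Opening is 0.534, which is about 47 mm. Lifting and carrying.

```bash
python3 -m jog '[[[0,0,0,0,0,2,30],[0,0,0,0,0,4,30],[0,0,0,0,0,4,30],[0,0,0,-1.33,-5.17,0,30],[0,0,0,-1.33,-5.17,0,30],[0,0,0,-1.33,-5.17,0,30],[0,0,0,-1.33,-5.17,0,30],[0,0,0,-1.33,-5.17,0,30],[0,0,0,-1.33,-5.17,0,30],[0,0,0,-1.33,-5.17,0,30]]]' 15
python3 -m jog '[[[0,0,0,0,0,-2,30],[0,0,0,0,0,-4,30],[0,0,0,0,0,-4,30],[0,0,0,0,0,-4,30],[0,0,0,0,0,-3,30],[0,0,0,0,0,-1.5,30],[0,0,0,0,0,-0.5,30],[0,0,0,0,0,0,30],[0,0,0,0,0,0,30],[0,0,0,0,0,0,30]]]'
```

```text
t: 6.6
eef_pos: [0.4992, -0.2517, 0.2488]
ee_rot: [[-0.13, 0.992, 0.001], [0.992, 0.13, -0.001], [-0.001, 0.001, -1.0]]
contact_force: [0.8, -0.5, -1.5]
opening: 0.533
t: 7.85
eef_pos: [0.5005, -0.2504, 0.0588]
ee_rot: [[-0.13, 0.992, 0.002], [0.992, 0.13, -0.001], [-0.001, 0.002, -1.0]]
contact_force: [-0.3, -0.0, -1.8]
opening: 0.534
```

```bash
python3 -m jog '[[[0,0,0,0,0,-0.3,30],[0,0,0,0,0,-0.2,30],[0,0,0,0,0,-0.2,30],[0,0,0,0,0,0,30],[0,0,0,0,0,0,30],[0,0,0,0,0,0,30],[0,0,0,0,0,0,30],[0,0,0,0,0,0,30],[0,0,0,0,0,0,30],[0,0,0,0,0,0,30]]]'
```

```text
t: 9.1
eef_pos: [0.4997, -0.2501, 0.0519]
ee_rot: [[-0.13, 0.991, -0.0], [0.991, 0.13, 0.0], [0.0, -0.0, -1.0]]
contact_force: [-3.6, 1.8, 8.3]
opening: 0.536
```

```bash
python3 -m jog '[[[0,0,0,0,0,0.1,100],[0,0,0,0,0,0,100],[0,0,0,0,0,0,100],[0,0,0,0,0,0,100],[0,0,0,0,0,2,100],[0,0,0,0,0,3,100],[0,0,0,0,0,4,100],[0,0,0,0,0,4,100],[0,0,0,0,0,4,100],[0,0,0,0,0,0,100]]]'
python3 -m jog '[[[0,0,0,-0.5,5.2,0,35],[0,0,0,-0.5,5.2,0,35],[0,0,0,-0.5,5.2,0,35],[0,0,0,-0.5,5.2,0,35],[0,0,0,-0.5,5.2,0,35],[0,0,0,-0.5,5.2,0,35],[0,0,0,0,0,0,35],[0,0,0,0,0,0,35],[0,0,0,0,0,0,35],[0,0,0,0,0,0,35]]]'
python3 - <<'E'
from h import *
im,_=snap('scene','s3.png');locs('scene',['jar_centre'])
im2,_=snap('wrist','w3.png');locs('wrist',['lid_handle','lid_hinge'])
cv2.imwrite('pics/c3.png',np.hstack([cv2.resize(im[80:320,180:480],(400,320)),cv2.resize(im2,(400,320))]))
E
```

```text
t: 10.35
eef_pos: [0.5021, -0.2512, 0.226]
ee_rot: [[-0.13, 0.991, 0.007], [0.991, 0.13, -0.004], [-0.005, 0.006, -1.0]]
contact_force: [-0.3, 0.4, 0.1]
opening: 1.002
t: 11.6
eef_pos: [0.4699, 0.0608, 0.2215]
ee_rot: [[-0.128, 0.992, -0.0], [0.992, 0.128, -0.0], [-0.0, -0.0, -1.0]]
contact_force: [0.2, 0.5, 0.1]
opening: 0.349
scene jar_centre [(0.95, [0.395, 0.108, 0.041]), (0.72, [0.5, -0.251, 0.039]), (0.59, [0.393, -0.003, 0.033])]
wrist lid_handle [(0.89, [0.469, 0.059, 0.093])]
wrist lid_hinge [(0.95, [0.659, 0.09, 0.085])]
```

View pics/c3.png

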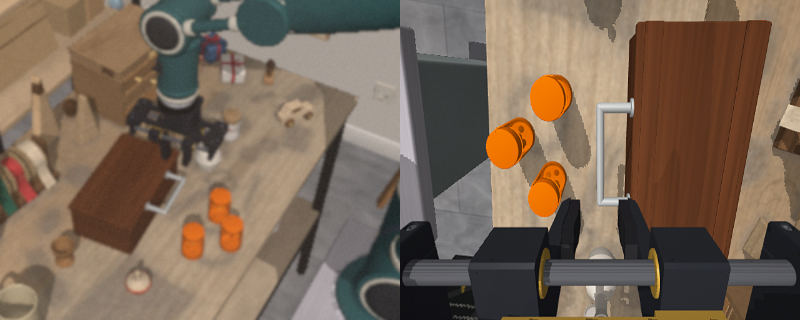

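The left half shows the jar standing out of the way, with the network placing it upright at (0.500,-0.251,0.039). The right half is the wrist view, with the bar at x≈602 centred between fingers at 570 and 630 and parallel to the pads. Descending on the handle.

```bash
python3 -m jog '[[[0,0,0,0,0.2,-3,35],[0,0,0,0,0,-4,35],[0,0,0,0,0,-3,35],[0,0,0,0,0,-2,35],[0,0,0,0,0,-0.3,35],[0,0,0,0,0,0,0],[0,0,0,0,0,0,0],[0,0,0,0,0,0,0],[0,0,0,0,0,0,0],[0,0,0,0,0,0,0]]]' 10
python3 - <<'E'
import numpy as np
c,s=np.cos(np.radians(7.4)),np.sin(np.radians(7.4))
def ph(t): return np.array([-.185*np.cos(t)+.006*np.sin(t), .185*np.sin(t)+.006*np.cos(t)])
T=np.radians([0,2,6,11,17,24,31,38,45,52,59,66,73,80,86,92,97,101])
for a,b in zip(T,T[1:]):
    d=(ph(b)-ph(a))*100; print(np.degrees(b).round(),np.round([d[0]*c,d[0]*s,d[1]],2).tolist())
E
```

```text
t: 13.1
eef_pos: [0.4709, 0.0641, 0.0998]
ee_rot: [[-0.13, 0.991, 0.002], [0.991, 0.13, 0.0], [-0.0, 0.002, -1.0]]
contact_force: [-0.0, -0.4, 4.9]
opening: 0.108
2.0 [0.03, 0.0, 0.65]
6.0 [0.13, 0.02, 1.29]
11.0 [0.29, 0.04, 1.59]
17.0 [0.52, 0.07, 1.86]
24.0 [0.85, 0.11, 2.09]
31.0 [1.1, 0.14, 1.97]
38.0 [1.33, 0.17, 1.82]
45.0 [1.54, 0.2, 1.64]
52.0 [1.73, 0.22, 1.44]
59.0 [1.89, 0.25, 1.22]
66.0 [2.02, 0.26, 0.98]
73.0 [2.12, 0.28, 0.72]
80.0 [2.2, 0.29, 0.46]
86.0 [1.91, 0.25, 0.17]
92.0 [1.92, 0.25, -0.03]
97.0 [1.59, 0.21, -0.18]
101.0 [1.26, 0.16, -0.24]
```

```bash
python3 -m jog '[[[0,0,0,0.03,0,0.65,0],[0,0,0,0.13,0.02,1.29,0],[0,0,0,0.29,0.04,1.59,0],[0,0,0,0.52,0.07,1.86,0],[0,0,0,0.85,0.11,2.09,0],[0,0,0,1.1,0.14,1.97,0],[0,0,0,1.33,0.17,1.82,0],[0,0,0,0,0,0,0],[0,0,0,0,0,0,0],[0,0,0,0,0,0,0]]]'
```

```text
t: 14.35
eef_pos: [0.5128, 0.0696, 0.2102]
ee_rot: [[-0.13, 0.991, 0.001], [0.991, 0.13, 0.0], [0.0, 0.001, -1.0]]
contact_force: [7.7, 0.3, -6.6]
opening: 0.099
```

```bash
python3 -m jog '[[[0,0,0,1.54,0.2,1.64,0],[0,0,0,1.73,0.22,1.44,0],[0,0,0,1.89,0.25,1.22,0],[0,0,0,2.02,0.26,0.98,0],[0,0,0,2.12,0.28,0.72,0],[0,0,0,0,0,0,0],[0,0,0,0,0,0,0],[0,0,0,0,0,0,0],[0,0,0,0,0,0,0],[0,0,0,0,0,0,0]]]'
```

```text
t: 15.6
eef_pos: [0.6045, 0.0816, 0.2702]
ee_rot: [[-0.13, 0.991, -0.002], [0.991, 0.13, 0.0], [0.0, -0.002, -1.0]]
contact_force: [2.0, 2.0, -10.7]
opening: 0.102
```

```bash
python3 -m jog '[[[0,0,0,2.2,0.29,0.4,0],[0,0,0,1.91,0.25,0.1,0],[0,0,0,1.92,0.25,-0.05,0],[0,0,0,1.59,0.21,-0.2,0],[0,0,0,1.26,0.16,-0.24,0],[0,0,0,0,0,0,0],[0,0,0,0,0,0,0],[0,0,0,0,0,0,0],[0,0,0,0,0,0,0],[0,0,0,0,0,0,0]]]'
```

```text
t: 16.85
eef_pos: [0.6942, 0.0933, 0.2722]
ee_rot: [[-0.13, 0.991, 0.001], [0.991, 0.13, 0.0], [0.0, 0.001, -1.0]]
contact_force: [-0.1, 1.6, 1.6]
opening: 0.103
```

```bash
python3 -m jog '[[[0,0,0,0,0,0,40],[0,0,0,0,0,0,40],[0,0,0,0,0,0,40],[0,0,0,0,0,2,40],[0,0,0,0,0,4,40],[0.9,-7,0,-3.5,0.4,0,40],[0.9,-7,0,-5,0.6,0,40],[0,0,0,-5,0.6,0,40],[0,0,0,0,0,-2,40],[0,0,0,0,0,0,40]]]'
python3 - <<'E'
from h import *
s=r.state();print(np.round(s['eef_pos'],4))
snap('wrist','w4.png');locs('wrist',['stay_tip','stay_pivot','lid_handle','lid_hinge'])
snap('scene','s4.png');locs('scene',['stay_tip','stay_pivot','lid_handle','lid_hinge'])
snap('top','t4.png');locs('top',['stay_tip','stay_pivot'])
E
```

```text
t: 18.1
eef_pos: [0.5587, 0.1091, 0.3109]
ee_rot: [[-0.13, 0.962, 0.241], [0.991, 0.127, 0.031], [-0.001, 0.243, -0.97]]
contact_force: [0.4, -0.2, -0.1]
opening: 0.396
[0.5587 0.1091 0.3109]
wrist stay_tip [(0.57, [0.561, 0.111, 0.066])]
wrist stay_pivot [(0.93, [0.573, 0.003, 0.068])]
wrist lid_handle [(0.71, [0.702, 0.093, 0.265])]
wrist lid_hinge [(0.8, [0.654, 0.089, 0.085])]
scene stay_tip [(0.68, [0.566, 0.109, 0.069])]
scene stay_pivot [(0.47, [0.576, 0.006, 0.067])]
scene lid_handle [(0.75, [0.702, 0.098, 0.263]), (0.45, [0.398, 0.408, 0.004])]
scene lid_hinge [(0.55, [0.652, 0.089, 0.084]), (0.35, [0.495, -0.134, 0.002])]
top stay_tip []
top stay_pivot [(0.48, [0.578, 0.003, 0.066])]
```

View pics/w4.png

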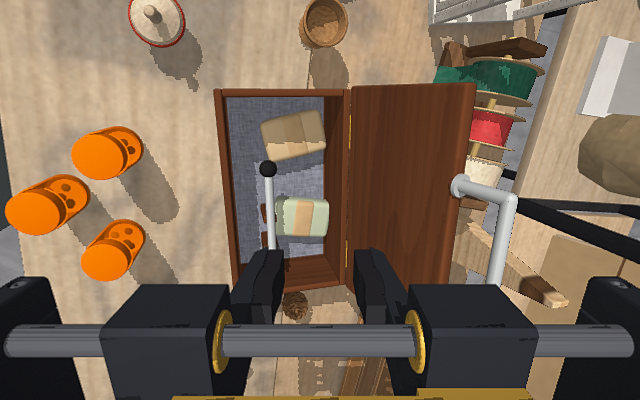

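The lid rests open and the black ball is at (268,168) with the rod running down towards the pivot. I'll locate the ball from its pixel and the wrist calibration.

```bash
python3 - <<'E'
from h import *
s=r.state();R=np.array(s['ee_rot']);p=np.array(s['eef_pos'])
m=r.camera_model('wrist');K=np.array(m['camera_matrix']);T=np.array(m['tool_from_camera'])
im=cv2.imread('pics/w4.png')[150:186,250:286]
b=(im.max(2)<60).astype(np.uint8);n,l,st,c=cv2.connectedComponentsWithStats(b);i=1+st[1:,4].argmax();print(st[i],c[i])
px=c[i]+[250,150]
q=cv2.undistortPoints(np.array([[px]]),K,np.array([m['k1'],0,0,0]))[0,0]
d=R@T[:3,:3]@np.r_[q,1];o=p+R@T[:3,3]
B=o+d*(.068-o[2])/d[2];print('ball',B)
G=p+R[:,2]*((p[2]-.068)/-R[2,2]);g=p+.006*R[:,2]
t=np.r_[B[:2],.071]-g;print('grasp',g,'shift cm',t*100,'pre shift back 6cm',(t-.06*R[:,2])*100,'z',R[:,2])
E
```

```text
[  9  10  18  17 238] [17.81512605 18.3697479 ]
ball [0.56140045 0.1113275  0.068     ]
grasp [0.56062379 0.1093469  0.30566269] shift cm [  0.07766681   0.19806076 -23.46626936] pre shift back 6cm [-1.37319275e+00  1.17176819e-02 -1.76473104e+01] z [ 0.24180993  0.03105718 -0.96982649]
```

```bash
python3 -m jog '[[[0,0,0,-0.28,0,-3.52,34],[0,0,0,-0.28,0,-3.52,34],[0,0,0,-0.28,0,-3.52,34],[0,0,0,-0.28,0,-3.52,34],[0,0,0,-0.28,0,-3.52,34],[0,0,0,0.5,0.06,-2,34],[0,0,0,0.5,0.06,-2,34],[0,0,0,0.48,0.06,-1.84,34],[0,0,0,0,0,0,34],[0,0,0,0,0,0,34]]]'
python3 - <<'E'
from h import *
s=r.state();g=np.array(s['eef_pos'])+.006*np.array(s['ee_rot'])[:,2];print(g)
snap('scene','s5.png')
snap('wrist','w5.png')
a=cv2.imread('pics/s5.png')[120:300,180:400]
cv2.imwrite('pics/c5.png',np.hstack([cv2.resize(a,(390,320)),cv2.resize(cv2.imread('pics/w5.png'),(400,320))]))
import numpy as np
c,s_=np.cos(np.radians(7.4)),np.sin(np.radians(7.4))
for t in range(0,104,8):
    a,b=np.radians([t,t+8]);dy=11*(np.cos(b)-np.cos(a));dz=11*(np.sin(b)-np.sin(a));print(t+8,np.round([-dy*s_,dy*c,dz],2).tolist())
E
```

```text
t: 20.0
eef_pos: [0.5602, 0.111, 0.0777]
ee_rot: [[-0.13, 0.961, 0.242], [0.991, 0.126, 0.031], [-0.001, 0.244, -0.97]]
contact_force: [-0.2, 0.3, 0.3]
opening: 0.345
[0.56162913 0.11122856 0.07186547]
8 [0.01, -0.11, 1.53]
16 [0.04, -0.32, 1.5]
24 [0.07, -0.52, 1.44]
32 [0.09, -0.71, 1.36]
40 [0.12, -0.89, 1.24]
48 [0.14, -1.06, 1.1]
56 [0.16, -1.2, 0.94]
64 [0.17, -1.32, 0.77]
72 [0.18, -1.41, 0.57]
80 [0.19, -1.48, 0.37]
88 [0.2, -1.51, 0.16]
96 [0.2, -1.52, -0.05]
104 [0.19, -1.5, -0.27]
```

View pics/c5.png

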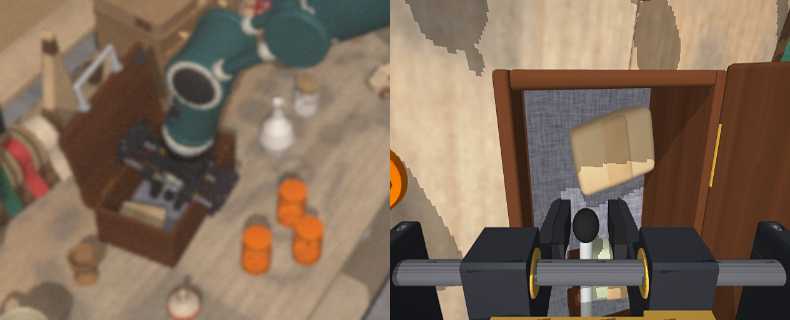

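The ball sits between the fingertips at (585,225) in the right half, and the left half shows the jar standing beside the vase. Pinching the ball.

```bash
python3 -m jog '[[[0,0,0,0,0,-0.2,0],[0,0,0,0,0,0,0],[0,0,0,0,0,0,0],[0,0,0,0,0,0,0],[0,0,0,0.01,-0.11,1.53,0],[0,0,0,0.04,-0.32,1.5,0],[0,0,0,0.07,-0.52,1.44,0],[0,0,0,0,0,0,0],[0,0,0,0,0,0,0],[0,0,0,0,0,0,0]]]' 10
```

```text
t: 21.35
eef_pos: [0.5604, 0.1013, 0.1204]
ee_rot: [[-0.13, 0.962, 0.241], [0.992, 0.126, 0.031], [-0.0, 0.243, -0.97]]
contact_force: [-5.0, 1.2, 0.0]
opening: 0.203
```

```bash
python3 -m jog '[[[0,0,0,-0.05,-0.71,1.36,0],[0,0,0,0,-0.89,1.24,0],[0,0,0,0.14,-1.06,1.1,0],[0,0,0,0.16,-1.2,0.94,0],[0,0,0,0.17,-1.32,0.77,0],[0,0,0,0.18,-1.41,0.57,0],[0,0,0,0.19,-1.48,0.37,0],[0,0,0,0,0,0,0],[0,0,0,0,0,0,0],[0,0,0,0,0,0,0]]]'
```

```text
t: 22.6
eef_pos: [0.5704, 0.02, 0.1843]
ee_rot: [[-0.129, 0.961, 0.245], [0.992, 0.125, 0.031], [-0.001, 0.247, -0.969]]
contact_force: [7.4, 0.1, -6.1]
opening: 0.208
```

```bash
python3 -m jog '[[[0,0,0,0.3,-1.51,0.1,0],[0,0,0,0.22,-1.52,-0.07,0],[0,0,0,0.19,-1.4,-0.25,0],[0,0,0,0,0,0,0],[0,0,0,0,0,0,0],[0,0,0,0,0,0,0],[0,0,0,0,0,0,0],[0,0,0,0,0,0,0],[0,0,0,0,0,0,0],[0,0,0,0,0,0,0]]]'
```

```text
t: 23.85
eef_pos: [0.5764, -0.0235, 0.1815]
ee_rot: [[-0.13, 0.961, 0.243], [0.991, 0.126, 0.031], [-0.001, 0.245, -0.97]]
contact_force: [3.5, -0.1, 0.6]
opening: 0.208
```

```bash
python3 -m jog '[[[0,0,0,0,0,0,40],[0,0,0,0,0,0,40],[0,0,0,0,0,0,40],[0,0,0,-0.5,-0.06,2,40],[0,0,0,-0.97,-0.12,3.9,40],[0,0,0,-0.97,-0.12,3.9,40],[0,0,0,-0.97,-0.12,3.9,40],[-0.9,7,0,0,4,1.5,40],[-0.9,7,0,0,4,0,40],[0,0,0,0,4,0,40]]]'
python3 - <<'E'
from h import *
s=r.state();print(np.round(s['eef_pos'],4),np.round(s['ee_rot'],3).tolist())
snap('scene','s6.png');locs('scene',['stay_tip','lid_handle'])
snap('wrist','w6.png');locs('wrist',['stay_tip','lid_handle','lid_hinge'])
a=cv2.imread('pics/s6.png')[120:300,180:400]
cv2.imwrite('pics/c6.png',np.hstack([cv2.resize(a,(390,320)),cv2.resize(cv2.imread('pics/w6.png'),(400,320))]))
E
```

```text
t: 25.1
eef_pos: [0.543, 0.0935, 0.333]
ee_rot: [[-0.13, 0.992, -0.001], [0.992, 0.13, -0.0], [-0.0, -0.002, -1.0]]
contact_force: [0.4, 0.6, -0.8]
opening: 0.397
[0.543  0.0935 0.333 ] [[-0.13, 0.992, -0.001], [0.992, 0.13, -0.0], [-0.0, -0.002, -1.0]]
scene stay_tip [(0.64, [0.498, -0.132, 0.005]), (0.42, [0.583, -0.03, 0.175])]
scene lid_handle [(0.76, [0.699, 0.097, 0.26]), (0.24, [0.499, -0.133, 0.002])]
wrist stay_tip [(0.9, [0.58, -0.027, 0.172]), (0.22, [0.498, -0.134, 0.001])]
wrist lid_handle []
wrist lid_hinge [(0.63, [0.653, 0.091, 0.087])]
```

View pics/c6.png

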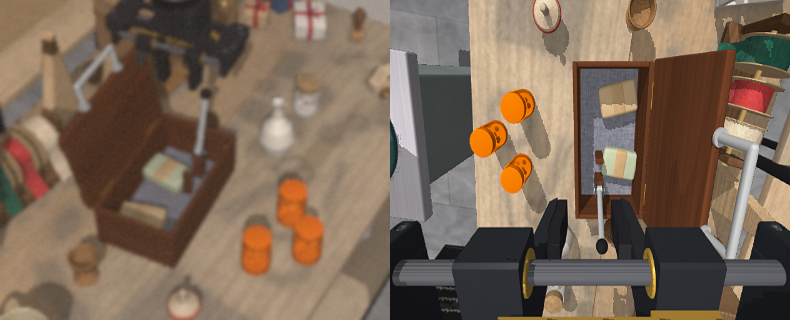

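The stay leans past the upright, with its ball at (205,93) in the left half, and the lid is still open. Regripping the handle.

```bash
python3 -m jog '[[[0,0,0,4,0,0,40],[0,0,0,4,0,0,40],[0,0,0,4,0,0,40],[0,0,0,3.8,0.2,0,40],[0,0,0,0,0,-2,40],[0,0,0,0,0,-2.5,40],[0,0,0,0,0,-1.7,40],[0,0,0,0,0,0,0],[0,0,0,0,0,0,0],[0,0,0,0,0,0,0]]]' 10
python3 -m jog '[[[0,0,0,0,0,0,0],[0,0,0,0,0,0,0],[0,0,0,0,0,0,0],[0,0,0,0,0,0,0],[0,0,0,0,0,0,0],[0,0,0,0,0,0,0],[0,0,0,0,0,0,0],[0,0,0,0,0,0,0],[0,0,0,0,0,0,0],[0,0,0,0,0,0,0]]]'
python3 - <<'E'
import numpy as np
c,s=np.cos(np.radians(7.4)),np.sin(np.radians(7.4))
def ph(t): return np.array([-.185*np.cos(t)+.006*np.sin(t), .185*np.sin(t)+.006*np.cos(t)])
T=np.radians([103.1,101,98,94,89,84,79,74,69,64,60,57,54,52,51,50,49,48])
for a,b in zip(T,T[1:]):
    d=(ph(b)-ph(a))*100; print(np.degrees(b).round(),np.round([d[0]*c,d[0]*s,d[1]],2).tolist(),ph(b)+[0,.085])
E
```

```text
t: 26.7
eef_pos: [0.7006, 0.0943, 0.2729]
ee_rot: [[-0.13, 0.991, 0.003], [0.991, 0.13, 0.0], [-0.0, 0.003, -1.0]]
contact_force: [0.7, -0.9, -0.0]
opening: 0.104
t: 27.95
eef_pos: [0.7009, 0.0944, 0.2726]
ee_rot: [[-0.13, 0.991, 0.003], [0.991, 0.13, 0.0], [-0.0, 0.003, -1.0]]
contact_force: [1.9, -0.3, 5.9]
opening: 0.108
101.0 [-0.65, -0.08, 0.16] [0.04118943 0.26545617]
98.0 [-0.94, -0.12, 0.19] [0.03168863 0.26736455]
94.0 [-1.27, -0.16, 0.18] [0.01889033 0.26913081]
89.0 [-1.6, -0.21, 0.09] [0.00277039 0.27007654]
84.0 [-1.6, -0.21, -0.05] [-0.01337063  0.26961372]
79.0 [-1.59, -0.21, -0.19] [-0.0294099   0.26774588]
74.0 [-1.57, -0.2, -0.33] [-0.04522534  0.26448724]
69.0 [-1.53, -0.2, -0.46] [-0.06069659  0.25986259]
64.0 [-1.49, -0.19, -0.6] [-0.0757059   0.25390713]
60.0 [-1.15, -0.15, -0.57] [-0.08730385  0.2482147 ]
57.0 [-0.84, -0.11, -0.48] [-0.0957262   0.24342189]
54.0 [-0.81, -0.11, -0.52] [-0.10388617  0.23819486]
52.0 [-0.52, -0.07, -0.37] [-0.10916931  0.23447596]
51.0 [-0.26, -0.03, -0.19] [-0.1117614   0.23254793]
50.0 [-0.25, -0.03, -0.2] [-0.11431944  0.23057495]
49.0 [-0.25, -0.03, -0.2] [-0.11684266  0.22855763]
48.0 [-0.25, -0.03, -0.21] [-0.11933029  0.22649658]
```

```bash
python3 -m jog '[[[0,0,0,-0.65,-0.08,0.1,0],[0,0,0,-0.94,-0.12,0.15,0],[0,0,0,-1.27,-0.16,0.16,0],[0,0,0,-1.6,-0.21,0.09,0],[0,0,0,-1.6,-0.21,-0.05,0],[0,0,0,-1.59,-0.21,-0.19,0],[0,0,0,-1.57,-0.2,-0.33,0],[0,0,0,-1.53,-0.2,-0.46,0],[0,0,0,0,0,0,0],[0,0,0,0,0,0,0]]]'
python3 -m jog '[[[0,0,0,-1.49,-0.19,-0.6,0],[0,0,0,-1.15,-0.15,-0.57,0],[0,0,0,-0.84,-0.11,-0.48,0],[0,0,0,-0.81,-0.11,-0.52,0],[0,0,0,0,0,0,0],[0,0,0,0,0,0,0],[0,0,0,0,0,0,0],[0,0,0,0,0,0,0],[0,0,0,0,0,0,0],[0,0,0,0,0,0,0]]]'
```

```text
t: 29.2
eef_pos: [0.5923, 0.0801, 0.2652]
ee_rot: [[-0.13, 0.992, -0.001], [0.992, 0.13, -0.001], [-0.0, -0.001, -1.0]]
contact_force: [-0.4, -2.0, -1.3]
opening: 0.102
t: 30.45
eef_pos: [0.5502, 0.0747, 0.244]
ee_rot: [[-0.13, 0.992, 0.001], [0.992, 0.13, -0.0], [-0.0, 0.001, -1.0]]
contact_force: [5.3, -2.5, -6.2]
opening: 0.102
```

```bash
python3 -m jog '[[[0,0,0,-0.26,-0.03,-0.18,0],[0,0,0,-0.26,-0.03,-0.19,0],[0,0,0,-0.26,-0.03,-0.19,0],[0,0,0,-0.25,-0.03,-0.2,0],[0,0,0,0,0,0,0],[0,0,0,0,0,0,0],[0,0,0,0,0,0,0],[0,0,0,0,0,0,0],[0,0,0,0,0,0,0],[0,0,0,0,0,0,0]]]'
python3 - <<'E'
from h import *
snap('scene','s7.png');locs('scene',['lid_handle'])
snap('top','t7.png');locs('top',['lid_handle'])
E
```

```text
t: 31.7
eef_pos: [0.5402, 0.0734, 0.2368]
ee_rot: [[-0.13, 0.991, 0.002], [0.991, 0.13, -0.0], [-0.0, 0.002, -1.0]]
contact_force: [4.4, -4.0, -6.1]
opening: 0.1
scene lid_handle [(0.75, [0.539, 0.076, 0.23]), (0.22, [0.575, 0.005, 0.072])]
top lid_handle [(0.16, [0.581, -0.024, 0.17])]
```

```bash
python3 -m jog '[[[0,0,0,-0.12,-0.01,-0.1,0],[0,0,0,-0.12,-0.01,-0.1,0],[0,0,0,-0.12,-0.01,-0.1,0],[0,0,0,0,0,0,0],[0,0,0,0,0,0,0],[0,0,0,0,0,0,0],[0,0,0,0,0,0,0],[0,0,0,0,0,0,0],[0,0,0,0,0,0,0],[0,0,0,0,0,0,0]]]'
```

```text
t: 33.15
eef_pos: [0.5382, 0.0732, 0.2352]
ee_rot: [[-0.13, 0.991, 0.006], [0.991, 0.13, -0.0], [-0.001, 0.006, -1.0]]
contact_force: [6.8, -3.9, -3.3]
opening: 0.105
```

```bash
python3 -m jog '[[[0,0,0,0,0,0,28],[0,0,0,0,0,0,28],[0,0,0,0,0,0,28],[0,0,0,0,0,0,28],[0,0,0,0,0,0.5,28],[0,0,0,0,0,1,28],[0,0,0,0,0,2,28],[0,0,0,0,0,3,28],[0,0,0,-2,0,4,28],[0,0,0,-4,-2,4,28]]]'
python3 -m jog '[[[0,0,0,-2,-4,2,28],[0,0,0,-2,-4,1,28],[0,0,0,0,-4,0,28],[0,0,0,0,-4,0,28],[0,0,0,0,-4,0,28],[0,0,0,0,0,0,28],[0,0,0,0,0,0,28],[0,0,0,0,0,0,28],[0,0,0,0,0,0,28],[0,0,0,0,0,0,28]]]'
python3 - <<'E'
from h import *
a,_=snap('scene','s8.png');locs('scene',['lid_handle','jar_centre','stay_tip','vase','top','egg_cup','pine_cone'])
b,_=snap('top','t8.png');locs('top',['lid_handle','jar_centre','toy_car','bird','vase'])
cv2.imwrite('pics/c8.png',np.hstack([cv2.resize(a[100:320,170:420],(430,378)),cv2.resize(b[80:270,190:470],(370,378))]))
E
```

```text
t: 34.4
eef_pos: [0.4758, 0.0537, 0.3812]
ee_rot: [[-0.132, 0.991, 0.002], [0.991, 0.132, 0.0], [0.0, 0.002, -1.0]]
contact_force: [0.2, -0.5, 0.7]
opening: 0.28
t: 35.65
eef_pos: [0.4357, -0.1461, 0.4086]
ee_rot: [[-0.131, 0.991, 0.0], [0.991, 0.131, 0.0], [0.0, 0.0, -1.0]]
contact_force: [0.6, -0.2, 0.8]
opening: 0.284
scene lid_handle [(0.83, [0.537, 0.073, 0.226])]
scene jar_centre [(0.89, [0.397, 0.109, 0.04]), (0.78, [0.336, 0.051, 0.034]), (0.76, [0.498, -0.25, 0.039])]
scene stay_tip [(0.74, [0.496, -0.132, 0.003]), (0.48, [0.583, -0.03, 0.174])]
scene vase [(0.61, [0.497, -0.132, 0.0])]
scene top [(0.6, [0.441, 0.248, -0.004])]
scene egg_cup []
scene pine_cone [(0.53, [0.625, -0.101, -0.001])]
top lid_handle [(0.93, [0.541, 0.076, 0.226])]
top jar_centre [(0.62, [0.396, 0.11, 0.04]), (0.62, [0.398, -0.007, 0.034]), (0.42, [0.335, 0.049, 0.036])]
top toy_car [(0.83, [0.387, -0.396, 0.002])]
top bird [(0.63, [0.385, -0.396, 0.002]), (0.46, [0.398, 0.41, 0.002])]
top vase [(0.68, [0.58, -0.025, 0.17]), (0.64, [0.5, -0.132, -0.002])]
```

View pics/c8.png

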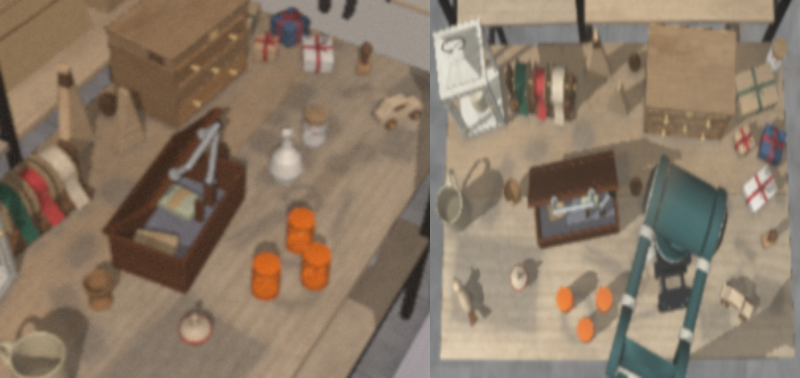

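```bash
python3 -c "
from cell import r
print(r.sign_off())"
```

```text
the job is handed in; nothing more can be done
None
```

The job is done and handed in at about 36 s of the 72 s allowed. I moved the jar onto the table beside the case and opened the lid right back. Then I flipped the stay past the upright and lowered the lid until it rested on the ball.

**Last checks, with the gripper clear of everything:**
- **Jar:** it stands upright on the table at about (0.50, -0.25), with its centre 39 mm up.
- **Lid:** both cameras put the handle 0.226 m above the table, so the lid is at about 0.85 rad; propped on the stay it should be about 0.86. The ball was located at about (0.58, -0.03, 0.174).
- **Bystanders:** the vase, top, pine cone, toy car and bird were found within a few millimetres of where they started, and the orange look-alikes also look unmoved. The network missed the egg cup in the final look, but the picture shows it in its place.
- **Network mix-ups:** some reports named the wrong thing, such as the vase as the stay tip and the stay tip as the vase. I disregarded those after checking the pictures.

The highest force I read at the wrist was about 12 N, at the ends of the moves; peaks in between were not recorded.

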